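Slide left- and right-hand brackets home into their side bins

ROBOT

A 6-joint arm with a two-finger parallel gripper is mounted at the origin on the work surface. World frame = base frame: x ahead of the robot, y to its left, z up, the work surface at z = 0. Lengths are in m, angles in rad, forces in N, time in s.
With the tool pointing down it reaches from about 0.275 to 0.85 m from the base axis. Payload 19 kg.
Tool frame: the origin (TCP) lies midway between the tips of the shut fingers; the grasp point (between the pads) lies 19 mm behind it; z points along the fingers, y is the direction in which the jaws open and shut (so a half turn about z gives the same grasp; the last joint's range is limited). The gripper opens to 85 mm and grips with 20 to 120 N. Pads are 22 mm wide; open, the fingers measure 114 mm over their backs; the gripper's body (76 mm by 85 mm) begins 54 mm behind the grasp point. The pads swing forward as they close: fully open they stand 13 mm farther back than shut.
Start: joints at [1.015, 0.15, 1.437, -0, 1.554, -0.134], TCP at [0.235, 0.525, 0.231] pointing down, gripper open.
Joint ranges: [-2.8, 2.8], [-0.68, 2.1], [0.12, 2.68], [-1.39, 4.53], [0.16, 2.79], [-2.81, 2.81]. Speed limits (rad/s): [1.89, 1.89, 2.22, 3.01, 3.01, 3.01].

INTERFACE

Orientations are given as a unit quaternion [x, y, z, w].
In Python, from station import * gives the robot as it stands.
- The arm moves only by the shell command python3 -m creep 'ROWS'. ROWS is JSON, a list of rows, each a list of 7 numbers: the turn, a rotation vector about the tool's x, y, z as a fraction of full scale, then the shift along the tool's x, y, z as a fraction of full scale, then the opening, from 0 (shut) to 1 (fully open). In form: [[rx, ry, rz, dx, dy, dz, grip], ...]. A call has 1 to 10 rows; each row is the pose to reach, as a shift and turn from the pose commanded when the call began, along the tool's axes at that moment; what a row does not reach only later rows make up. Full scale, the value 1, is 0.5 m for a shift and 0.5 rad for a turn. A row lasts 1/12 s, in which the tool goes at most 41.7 mm and 7.16 degrees, less where a joint would pass 70% of its speed; a pose out of reach is approached as far as the arm can. A call with a number of a shift or a turn outside -1 to 1 is refused whole. A call with a gripper value outside its range is refused whole. The fingers move at their own pace and stop on an object; the grip force is fixed at half the most. Time passes only in rows, so rows that repeat a pose let the fingers close. It gives the time, the measured TCP pose, the force and the opening at its end, in the units of the state.
- get_obs(): the state, without advancing time (a new reading comes with each control period).
- grab_frame(name): name is "side" or "top" or "wrist"; returns a dict with "image" (480x640x3 uint8, red, green, blue), "range_z" (480x640 float32, m along the optical axis (not along the pixel's ray), 0 where there is no reading), "camera_matrix" (3x3 intrinsics, pixels), "pose" (4x4, takes a point from camera to world coordinates); the wrist camera has in their place "mount" (4x4, takes a point from camera to tool coordinates, whose origin is the TCP and whose axes are the flange's). Camera axes: x right, y down, z forward; pixel columns grow to the right and rows downward; lengths in m; the calibration is good to about 2 mm. A picture is of the moment at which its call begins: read the wrist's pose just before it.
- sign_off(): hands the job in, once; it reports no verdict.
Trained networks look in the newest picture that a camera, given by its name, has taken for a name from the list of things; names that differ only in an ending like _2 or _b are one class to them, and where a whole thing is asked for, a point or a joint stands for the part that bears it (a point fixed in the world has none). Each returns a list of dicts, best first, with "score" (0 to 1); they miss things now and then, are a little off and sometimes report something else, mostly with a low value. They report only what shows in the picture. A call takes as long as a camera call. They do not tell look-alikes from the thing itself.
- find_in(camera, thing): "centre" ([column, row] in pixels, amid what is visible of it).
- regions_of(camera, thing): "region" (480x640 bool, what is visible of it) and "centre" ([column, row] in pixels, amid what is visible of it).
- spot_point(camera, thing): "centre" ([column, row] in pixels: a listed point, or the origin of a listed thing).
The state is a dict: "t": time; "joint_positions": joint angles; "joint_vel": joint speeds; "joint_torque": joint torques, N m; "position": TCP position; "tool_rot": TCP orientation; "ft_force": force on the tool from outside, world axes, zero at the start; "torque": the same for the moment, N m; "opening": opening from 0.0 (shut) to 1.0 (fully open).
Only numpy, scipy, OpenCV 4.12 (cv2) and the standard library are available. Lean on these libraries where they do the work, as an engineer would, in place of code of your own. Each camera call takes 0.05 s, during which the arm holds its last target.

TASK

Sort the two mirror-image black brackets: first slide the left-hand one into the blue bin on the robot's left, then the right-hand one into the green bin on its right, each nose first and straight under the bin's hood, until you feel it press firmly against the hidden springy end stop. Press firmly but do not ram it, keep the brackets flat on the bench instead of lifting them, leave each one resting in its bin where you pressed it home, and leave the loupe, the discs and the gauge block where they are.

Things in the scene. Friction and masses are not known exactly. Their poses are not given: they have to be found in the camera images.
- left_bracket: Black plastic bracket, flat, 14 mm thick, 184 x 96 mm, 0.14 to 0.28 kg: an 84 x 96 mm frame round a through window, with a nose 44 mm wide running on 100 mm from one corner. The two brackets are mirror images: seen from above with the nose pointing away from you, the left-hand one has its nose along its LEFT edge. Origin under the window's centre; x points along the nose, z up.
- left_bracket_window (a point): Centre of the left-hand bracket's window, half-way up (7 mm over the bench). The window is 44 mm in the bracket's x and 64 mm in y, right through: fingers put down into it can drag, turn and push the bracket. The frame reaches 42 mm from here to either side in x, 48 mm in y; the nose tip is 142 mm ahead in x, its centre line at y = +26 mm. Axes as the bracket's.
- left_bracket_nose (a point): Point 142 mm ahead of the window's centre along the left-hand bracket's x axis, level with the end of its nose, on the middle of its width (the nose itself lies +4 to +48 mm from it in y). Axes as the bracket's.
- left_bin: Blue bin on the robot's left (+y), fixed: a lane 112 mm wide inside, walls 28 mm high, no floor step, open above and in front, its far end roofed by a hood. Origin on the bench, on the lane's centre line, below the hood's front edge; x points into the bin. Straight walls from x = -150 mm to the closed back at 80 mm; flared lead-ins reach x = -178 mm (140 mm wide there).
- left_hood: Hood of the left bin, fixed, origin and axes as the bin's: a roof at x = 0 to 84 mm, 30 mm clear below, 38 mm high. Under it, hidden, a sprung rubber stop across the lane, set differently each time: the nose meets it 42 to 62 mm beyond the hood's front edge, found only by feel. It gives 1 mm for each 2.5 N, up to 9 mm, and returns slowly when let go.
- right_bracket: Black plastic bracket, flat, 14 mm thick, 184 x 96 mm, 0.14 to 0.28 kg: an 84 x 96 mm frame round a through window, with a nose 44 mm wide running on 100 mm from one corner. The two brackets are mirror images: seen from above with the nose pointing away from you, the right-hand one has its nose along its RIGHT edge. Origin under the window's centre; x points along the nose, z up.
- right_bracket_window (a point): Centre of the right-hand bracket's window, half-way up (7 mm over the bench). The window is 44 mm in the bracket's x and 64 mm in y, right through: fingers put down into it can drag, turn and push the bracket. The frame reaches 42 mm from here to either side in x, 48 mm in y; the nose tip is 142 mm ahead in x, its centre line at y = -26 mm. Axes as the bracket's.
- right_bracket_nose (a point): Point 142 mm ahead of the window's centre along the right-hand bracket's x axis, level with the end of its nose, on the middle of its width (the nose itself lies -4 to -48 mm from it in y). Axes as the bracket's.
- right_bin: Green bin on the robot's right (-y), fixed: a lane 112 mm wide inside, walls 28 mm high, no floor step, open above and in front, its far end roofed by a hood. Origin on the bench, on the lane's centre line, below the hood's front edge; x points into the bin. Straight walls from x = -150 mm to the closed back at 80 mm; flared lead-ins reach x = -178 mm (140 mm wide there).
- right_hood: Hood of the right bin, fixed, origin and axes as the bin's: a roof at x = 0 to 84 mm, 30 mm clear below, 38 mm high. Under it, hidden, a sprung rubber stop across the lane, set differently each time: the nose meets it 42 to 62 mm beyond the hood's front edge, found only by feel. It gives 1 mm for each 2.5 N, up to 9 mm, and returns slowly when let go.
- loupe: Black inspection loupe with a clear foot, 46 mm across, 50 mm high, standing loose; bystander. Origin under its centre.
- disc_stack: Stack of six black moulded discs, 76 mm across, 36 mm high; bystander. Origin under its centre.
- gauge_block: Aluminium gauge block with an orange band, 60 x 35 x 22 mm; bystander. Origin under its centre.
There are look-alikes about, which are no part of the job. Leave any orange or purple look-alike of the right_bracket alone.

How it is judged:
On the way, in this order (a step that is already met when the one before it is completed fails the run):
1. the left-hand bracket, nose first under the hood of the blue bin, presses on the hidden end stop with at least 5 N (x of left_bracket_nose in the frame of left_bin above 0.032 m and y of left_bracket_nose in the frame of left_bin between -0.018 and 0.018 m and angle between the x axis of left_bracket_window and the x axis of left_bin, either way round below 0.15 rad and contact force between left_bracket and left_hood above 5 N), for 0.1 s.
2. the right-hand bracket, nose first under the hood of the green bin, presses on the hidden end stop with at least 5 N (x of right_bracket_nose in the frame of right_bin above 0.032 m and y of right_bracket_nose in the frame of right_bin between -0.018 and 0.018 m and angle between the x axis of right_bracket_window and the x axis of right_bin, either way round below 0.15 rad and contact force between right_bracket and right_hood above 5 N), for 0.1 s.
At the end, for the whole second after the job is handed in: Each bracket lies still and flat on the bench in the bin of its own hand: nose at least 32 mm under the hood, within 15 mm of the lane's centre line at the window (18 mm at the nose), straight to 0.15 rad; each was pressed on its end stop with 5 N or more (left first) on the way (x of left_bracket_nose in the frame of left_bin above 0.032 m and y of left_bracket_nose in the frame of left_bin between -0.018 and 0.018 m and angle between the x axis of left_bracket_window and the x axis of left_bin, either way round below 0.15 rad and y of left_bracket_window in the frame of left_bin between -0.015 and 0.015 m and height (world z) of each of left_bracket_window, right_bracket_window below 0.012 m and angle between each of left_bracket_window, right_bracket_window's own z axis and vertical below 0.1 rad and linear speed of each of left_bracket, right_bracket below 0.02 m/s and x of right_bracket_nose in the frame of right_bin above 0.032 m and y of right_bracket_nose in the frame of right_bin between -0.018 and 0.018 m and angle between the x axis of right_bracket_window and the x axis of right_bin, either way round below 0.15 rad and y of right_bracket_window in the frame of right_bin between -0.015 and 0.015 m); the robot touches nothing.
It fails at once if a bracket is lifted more than 20 mm off the bench (height (world z) of any of left_bracket_window, right_bracket_window above 0.027 m).
It fails at once if a bracket presses on the stop or hood with more than 45 N (contact force between left_bracket and left_hood above 45 N or contact force between right_bracket and right_hood above 45 N).
It fails at once if the loupe, the disc stack or the gauge block is moved more than 25 mm (distance of any of loupe, disc_stack, gauge_block from where it was at the start of the episode above 0.025 m).
It also fails if it takes over 64 s, if anything falls off the work surface, if the arm or the gripper's body presses on something with over 40 N, if the wrist force passes 120 N, or if a joint passes its speed limit or range.

## Working session

There is one attempt and no reset: what is moved stays moved. The work goes in short steps, Python scripts to look and compute and a shell command to move; the robot and the scene stay as the last step left them, time stands still between calls to the robot, and variables do not carry over. Pictures are saved under pics/ and viewed, and the job is handed in when it is done.

```bash
ls; mkdir -p pics; python3 - <<'E'
from station import *
import cv2
o=get_obs();print(o)
for n in ["top","side","wrist"]:
    f=grab_frame(n);cv2.imwrite(f"pics/{n}0.png",f["image"][:,:,::-1])
    print(n,f["camera_matrix"].tolist(),f.get("pose",f.get("mount")).round(3).tolist())
    for th in ["left_bracket","right_bracket","left_bin","right_bin"]:
        print(th,[(d["score"],d["centre"]) for d in spot_point(n,th)])
E
```

```text
pics
{'t': 0.0, 'joint_positions': array([ 1.01500917e+00,  1.50963763e-01,  1.43799836e+00, -3.60005729e-05,
        1.55380822e+00, -1.34006875e-01]), 'joint_vel': array([ 0.00163339, -0.00060419, -0.00067505, -0.00177397,  0.00097238,
       -0.00024506]), 'joint_torque': array([-1.03783743e-03, -7.13053250e+01, -5.70865989e+01, -1.87090968e-04,
        9.07306094e-03, -1.32533975e-05]), 'position': array([0.2353008 , 0.52438707, 0.23070439]), 'tool_rot': array([ 2.09330057e-01,  9.77844865e-01, -5.60254773e-04, -1.82151340e-04]), 'ft_force': array([ 0.631706  , -0.47311077, -0.09852605]), 'torque': array([ 0.02117786, -0.02005175,  0.01885165]), 'opening': 1.00032481967743}
top [[612.8932503998782, 0.0, 313.8973247940971], [0.0, 612.8932503998782, 240.9041023781857], [0.0, 0.0, 1.0]] [[0.009, -0.983, 0.183, 0.265], [-1.0, -0.008, 0.006, -0.001], [-0.005, -0.183, -0.983, 1.522], [0.0, 0.0, 0.0, 1.0]]
left_bracket [(0.68, [323.0, 290.8])]
right_bracket [(0.87, [315.6, 211.5])]
left_bin [(0.72, [140.5, 249.9])]
right_bin [(0.93, [484.1, 262.6])]
side [[526.0910546598593, 0.0, 314.0199079979791], [0.0, 526.0910546598593, 230.93977639999636], [0.0, 0.0, 1.0]] [[0.863, -0.354, 0.36, 0.114], [-0.504, -0.582, 0.638, -0.781], [-0.016, -0.732, -0.681, 0.886], [0.0, 0.0, 0.0, 1.0]]
left_bracket [(0.76, [268.9, 274.0]), (0.7, [266.1, 267.3])]
right_bracket [(0.9, [339.6, 232.6]), (0.85, [439.0, 277.1]), (0.63, [394.3, 213.8])]
left_bin [(0.93, [223.8, 160.0])]
right_bin [(0.79, [403.7, 395.4]), (0.35, [223.1, 161.4])]
wrist [[334.19502196150086, 0.0, 318.93184365812436], [0.0, 334.19502196150086, 249.64199238130854], [0.0, 0.0, 1.0]] [[-0.002, -0.956, -0.292, 0.075], [1.0, -0.002, 0.0, 0.0], [-0.001, -0.292, 0.956, -0.143], [0.0, 0.0, 0.0, 1.0]]
left_bracket []
right_bracket []
left_bin [(0.78, [353.0, 423.8])]
right_bin [(0.71, [124.2, 454.8])]
```

View pics/top0.png

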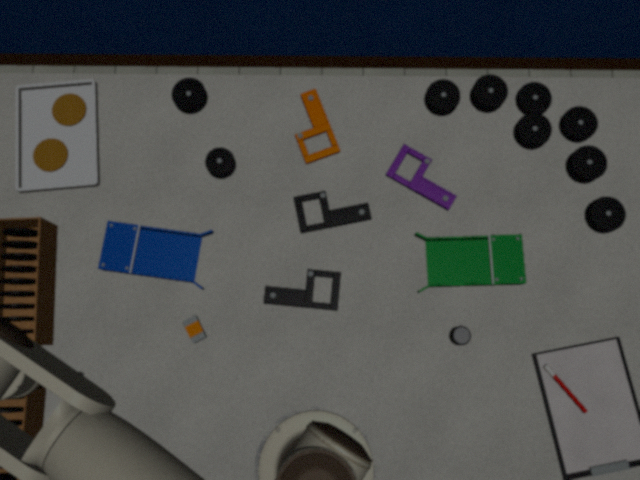

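View pics/side0.png

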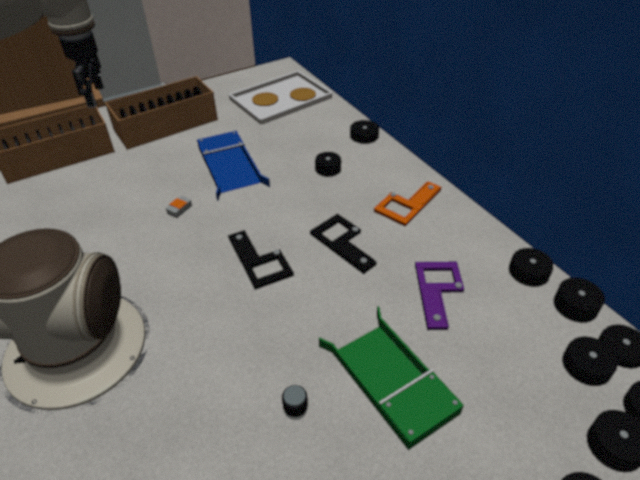

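The top view has two black brackets. The one around (335,212) has its nose to image right and along the image-bottom edge. Turned so the nose points away, that edge is on its right, so this is right_bracket. The one around (305,290) has its nose to image left and also along the bottom edge, so it is left_bracket. The orange one (318,125) and the purple one (422,177) are look-alikes. Next, an enlarged crop to confirm and a model fit.

```bash
cat > h.py <<'E'
import numpy as np,cv2
from station import *
from scipy.optimize import minimize
def proj(P,K,T):
    P=np.asarray(P,float); c=(P-T[:3,3])@T[:3,:3]
    return np.stack([K[0,0]*c[:,0]/c[:,2]+K[0,2],K[1,1]*c[:,1]/c[:,2]+K[1,2]],1)
S=4
def fillset(polys,K,T,shape=(480,640)):
    m=np.zeros((shape[0]*S,shape[1]*S),np.uint8)
    for p in polys:
        q=(proj(p,K,T)+.5)*S
        cv2.fillPoly(m,[np.round(q*16).astype(np.int32)],255,cv2.LINE_8,4)
    return m
def prism(poly,z0,z1):
    n=len(poly);a=np.c_[poly,np.full(n,z0)];b=np.c_[poly,np.full(n,z1)]
    return [a,b]+[np.array([a[i],a[(i+1)%n],b[(i+1)%n],b[i]]) for i in range(n)]
def bracket(pose,side,K,T,shape=(480,640)):
    x,y,t=pose;R=np.array([[np.cos(t),-np.sin(t)],[np.sin(t),np.cos(t)]])
    s=1 if side=='left' else -1
    o=np.array([[-42,-48],[42,-48],[42,4],[142,4],[142,48],[-42,48]])*[1,s]/1000
    w=np.array([[-22,-32],[22,-32],[22,32],[-22,32]])*[1,s]/1000
    o=o@R.T+[x,y];w=w@R.T+[x,y]
    m=fillset(prism(o,0,.014),K,T,shape)
    a=fillset([np.c_[w,np.full(4,0.)]],K,T,shape);b=fillset([np.c_[w,np.full(4,.014)]],K,T,shape)
    m[(a>0)&(b>0)]=0
    return cv2.resize(m,(shape[1],shape[0]),interpolation=cv2.INTER_AREA)/255.
def fitb(f,T,side,p0):
    K=f["camera_matrix"];g=f["image"].astype(float)
    v=g.max(2)
    reg=bracket(p0,side,K,T)>0
    near=cv2.dilate(reg.astype(np.uint8),np.ones((25,25)))>0
    dark=np.percentile(v[cv2.erode(reg.astype(np.uint8),np.ones((5,5)))>0],40);lite=np.percentile(v[near],85)
    tgt=np.clip((lite-v)/(lite-dark),0,1)
    def cost(d):
        m=cv2.GaussianBlur(bracket([p0[0]+d[0]/1000,p0[1]+d[1]/1000,p0[2]+d[2]/100],side,K,T),(0,0),1)
        return ((m-tgt)[near]**2).mean()
    best=None
    for s in (8,4,2):
        x0=np.zeros(3) if best is None else best.x
        r=minimize(cost,x0,method='Nelder-Mead',options=dict(initial_simplex=x0+np.vstack([np.zeros(3),np.eye(3)*s]),maxiter=150))
        best=r
    d=best.x;return [p0[0]+d[0]/1000,p0[1]+d[1]/1000,p0[2]+d[2]/100],best.fun
def unproj(u,v,z,K,T):
    r=T[:3,:3]@np.array([(u-K[0,2])/K[0,0],(v-K[1,2])/K[1,1],1.]);return T[:3,3]+r*(z-T[2,3])/r[2]
E
python3 - <<'E'
from h import *
f=grab_frame("top");K=f["camera_matrix"];T=f["pose"]
for s,(u,v),t,in [("left",(323,290),np.pi/2),("right",(314,211),-np.pi/2)]:
    c=unproj(u,v,.007,K,T);p,e=fitb(f,T,s,[c[0],c[1],t]);print(s,c.round(3),np.round(p,4),np.degrees(p[2]),e)
    m=bracket(p,s,K,T)
    cs,_=cv2.findContours((m>.5).astype(np.uint8),cv2.RETR_LIST,cv2.CHAIN_APPROX_NONE)
    cv2.drawContours(f["image"],cs,-1,(255,255,0),1)
cv2.imwrite("pics/crop1.png",cv2.resize(f["image"][150:350,220:420,::-1],None,fx=3,fy=3,interpolation=cv2.INTER_NEAREST))
# bins
Z=f["range_z"];f=grab_frame("top");hsv=cv2.cvtColor(f["image"],cv2.COLOR_RGB2HSV)
vv,uu=np.mgrid[:480,:640]
P=np.stack([(uu-K[0,2])/K[0,0]*Z,(vv-K[1,2])/K[1,1]*Z,Z],-1)@T[:3,:3].T+T[:3,3]
for nm,(lo,hi),box in [("left",(100,125),(90,220,215,300)),("right",(50,75),(410,225,530,300))]:
    m=(hsv[...,0]>=lo)&(hsv[...,0]<=hi)&(hsv[...,1]>110)
    b=np.zeros_like(m);b[box[1]:box[3],box[0]:box[2]]=1;m&=b
    print(nm,m.sum(),np.histogram(P[m][:,2],bins=np.arange(-.01,.06,.005)))
    q=np.argwhere(m)[:,::-1].astype(np.float32);print(cv2.boxPoints(cv2.minAreaRect(q)))
    cv2.imwrite(f"pics/bin_{nm}.png",cv2.resize(f["image"][box[1]:box[3],box[0]:box[2],::-1],None,fx=5,fy=5,interpolation=cv2.INTER_CUBIC))
E
```

```text
left [ 0.423 -0.015  0.007] [ 0.4248 -0.0125  1.4836] 85.00656441688965 0.004965236444446681
right [0.624 0.009 0.007] [ 0.6223  0.0129 -1.3612] -77.98929793416673 0.0055671284784003855
left 4494 (array([ 126,  970, 1287,  324,   41,   44,   72,  267,  755,  519,   63,
          0,    0]), array([-0.01 , -0.005,  0.   ,  0.005,  0.01 ,  0.015,  0.02 ,  0.025,
        0.03 ,  0.035,  0.04 ,  0.045,  0.05 ,  0.055]))
[[ 98.06917 268.3111 ]
 [107.7787  212.90967]
 [211.17003 231.02979]
 [201.4605  286.4312 ]]
right 4438 (array([ 131,  923, 1302,  331,   41,   32,   67,  284,  748,  521,   37,
          0,    0]), array([-0.01 , -0.005,  0.   ,  0.005,  0.01 ,  0.015,  0.02 ,  0.025,
        0.03 ,  0.035,  0.04 ,  0.045,  0.05 ,  0.055]))
[[415.9685  233.03363]
 [522.64856 229.55493]
 [524.38776 282.88953]
 [417.7077  286.36823]]
```

```bash
python3 -c "
import cv2,numpy as np
a=cv2.imread('pics/bin_left.png');b=cv2.imread('pics/bin_right.png');print(a.shape,b.shape)
w=650;a=cv2.copyMakeBorder(a,0,0,0,w-a.shape[1],0)
cv2.imwrite('pics/bins.png',cv2.resize(np.vstack([a,cv2.copyMakeBorder(b,0,0,0,w-b.shape[1],0)]),None,fx=.75,fy=.75))"
```

```text
(400, 625, 3) (375, 600, 3)
```

View pics/crop1.png

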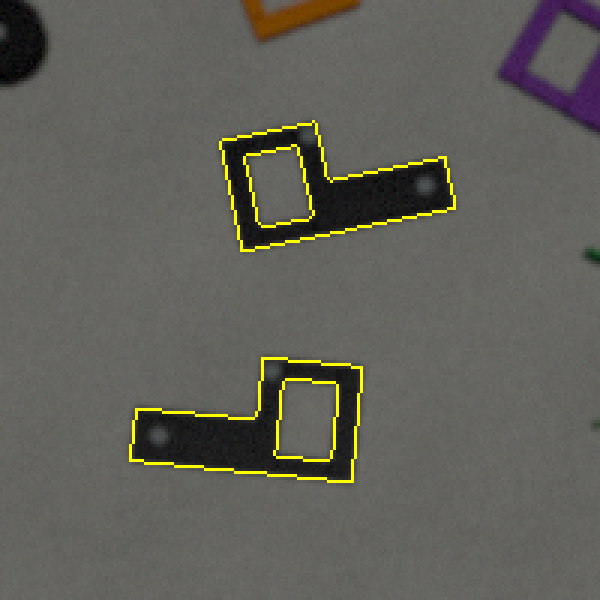

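View pics/bins.png

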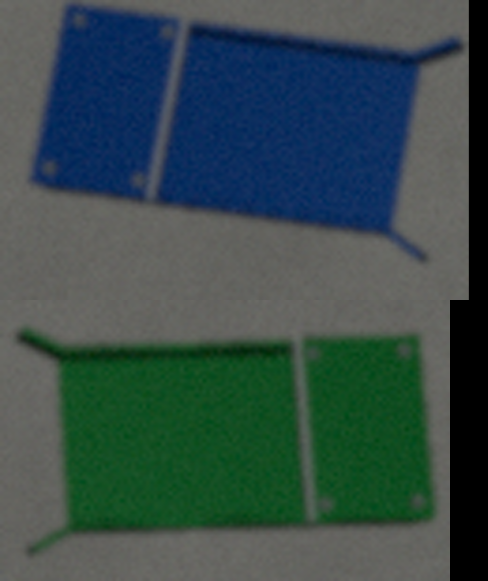

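The outlines match both brackets closely, and the handedness is confirmed: the lower one is left, the upper one right. Now the bin fit.

```bash
cat >> h.py <<'E'
def binm(pose,K,T):
    x,y,t,w=pose;R=np.array([[np.cos(t),-np.sin(t)],[np.sin(t),np.cos(t)]])
    tr=lambda q:(np.array(q)@R.T+[x,y])
    P=[]
    P+=prism(tr([[-.150,-.056-w],[.08,-.056-w],[.08,.056+w],[-.150,.056+w]]),0,.0005)
    for s in (1,-1):
        P+=prism(tr([[-.150,s*.056],[.08,s*.056],[.08,s*(.056+w)],[-.150,s*(.056+w)]]),0,.028)
        P+=prism(tr([[-.150,s*.056],[-.150,s*(.056+w)],[-.178,s*(.07+w)],[-.178,s*.07]]),0,.028)
    P+=prism(tr([[0,-.056-w],[.084,-.056-w],[.084,.056+w],[0,.056+w]]),0.0,.038)
    return cv2.resize(fillset(P,K,T),(640,480),interpolation=cv2.INTER_AREA)/255.
E
python3 - <<'E'
from h import *
f=grab_frame("top");K=f["camera_matrix"];T=f["pose"];im=f["image"].astype(float)
img=f["image"].copy()
for nm,seam,mouth in [("left",(137,249),(196,258)),("right",(490,261),(425,262))]:
    a=unproj(*seam,.038,K,T);b=unproj(*mouth,0,K,T);d=a-b
    p0=np.array([a[0],a[1],np.arctan2(d[1],d[0]),.004])
    c=im[...,2]-im[...,0] if nm=="left" else im[...,1]-im[...,0]
    reg=binm(p0,K,T)>0;near=cv2.dilate(reg.astype(np.uint8),np.ones((21,21)))>0
    bg=np.median(c[near&~cv2.dilate(reg.astype(np.uint8),np.ones((9,9))).astype(bool)]);fg=np.median(c[cv2.erode(reg.astype(np.uint8),np.ones((7,7)))>0])
    tgt=np.clip((c-bg)/(fg-bg),0,1)
    # seam is white: fill
    tgt=cv2.morphologyEx(tgt,cv2.MORPH_CLOSE,np.ones((7,7)))
    sc=np.array([.001,.001,.01,.001])
    cost=lambda d:((cv2.GaussianBlur(binm(p0+d*sc,K,T),(0,0),1)-tgt)[near]**2).mean()
    x0=np.zeros(4)
    for s in (8,4,2):
        r=minimize(cost,x0,method='Nelder-Mead',options=dict(initial_simplex=x0+np.vstack([np.zeros(4),np.eye(4)*s]),maxiter=250));x0=r.x
    p=p0+r.x*sc;print(nm,p0.round(4),p.round(4),np.degrees(p[2]),r.fun)
    cs,_=cv2.findContours((binm(p,K,T)>.5).astype(np.uint8),cv2.RETR_LIST,cv2.CHAIN_APPROX_NONE);cv2.drawContours(img,cs,-1,(255,255,0),1)
    Rm=np.array([np.cos(p[2]),np.sin(p[2])]);n=np.array([-Rm[1],Rm[0]])
    q=proj([[*(p[:2]+s*.056*n),.038] for s in(1,-1)],K,T)
    cv2.line(img,tuple(map(int,q[0].round())),tuple(map(int,q[1].round())),(255,0,0),1)
    for th in ("loupe","disc_stack","gauge_block"):
        if nm=="left":print(th,[(d["score"],unproj(*d["centre"],0,K,T).round(3)) for d in spot_point("top",th)])
cv2.imwrite("pics/binfit.png",np.vstack([cv2.resize(img[210:310,90:225,::-1],None,fx=3,fy=3),cv2.resize(img[210:310,405:540,::-1],None,fx=3,fy=3)])[:600])
E
```

```text
left [0.517  0.4433 1.4613 0.004 ] [0.5191 0.4481 1.4406 0.0019] 82.53928879926332 0.00560560595958565
loupe [(0.57, array([ 0.309, -0.353,  0.   ]))]
disc_stack [(0.98, array([0.747, 0.243, 0.   ]))]
gauge_block [(0.67, array([0.317, 0.295, 0.   ]))]
right [ 0.4946 -0.4229 -1.5835  0.004 ] [ 0.5006 -0.4225 -1.5398  0.002 ] -88.22610962005442 0.006022975689331179
```

View pics/binfit.png

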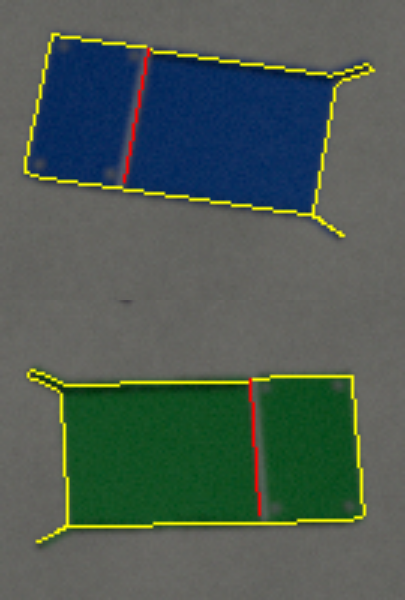

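Both bin fits sit well on the edges. Next, a helper that turns world targets into rows.

```bash
cat > plan.py <<'E'
import sys,numpy as np
from station import *
from scipy.spatial.transform import Rotation as R
def plan(x,y,z,a):
    o=get_obs();r=R.from_quat(o["tool_rot"]);M=r.as_matrix()
    a=np.radians(a);Y=np.array([np.cos(a),np.sin(a),0]);Z=np.array([0,0,-1.]);X=np.cross(Y,Z)
    rv=(r.inv()*R.from_matrix(np.c_[X,Y,Z])).as_rotvec()
    d=M.T@(np.array([x,y,z])-o["position"])
    print("pos",o["position"].round(4),"ya",np.degrees(np.arctan2(M[1,1],M[0,1])).round(2),"F",o["ft_force"].round(1),"op",o["opening"].round(3),"t",round(o["t"],2))
    print("turn",(rv/.5).round(3),"shift",(d/.5).round(4),"rows>=",round(max(np.linalg.norm(d)/.0417,np.degrees(np.linalg.norm(rv))/7.16),1))
if __name__=="__main__":plan(*map(float,sys.argv[1:5]))
E
python3 plan.py 0.4248 -0.0125 0.231 -5
```

```text
Traceback (most recent call last):
  File "plan.py", line 11, in <module>
    if __name__=="__main__":plan(*map(float,sys.argv[1:5]))
                            ~~~~^^^^^^^^^^^^^^^^^^^^^^^^^^^
  File "plan.py", line 9, in plan
    print("pos",o["position"].round(4),"ya",np.degrees(np.arctan2(M[1,1],M[0,1])).round(2),"F",o["ft_force"].round(1),"op",o["opening"].round(3),"t",round(o["t"],2))
                                                                                                                           ^^^^^^^^^^^^^^^^^^
AttributeError: 'float' object has no attribute 'round'
```

```bash
sed -i 's/o\["opening"\].round(3)/round(float(o["opening"]),3)/' plan.py; python3 plan.py 0.4248 -0.0125 0.231 -5
```

```text
pos [0.2354 0.5246 0.2313] ya 65.83 F [-0.1  0.5  0.4] op 1.0 t 1.05
turn [-0.     0.     2.473] shift [-7.853e-01 -8.249e-01  6.000e-04] rows>= 13.7
```

```bash
python3 -m creep '[[0,0,0.2,-0.06,-0.06,0,0.3],[0,0,0.4,-0.12,-0.12,0,0.3],[0,0,0.5,-0.17,-0.18,0,0.3],[0,0,0.6,-0.23,-0.24,0,0.3],[0,0,0.7,-0.28,-0.3,0,0.3],[0,0,0.8,-0.34,-0.36,0,0.3],[0,0,0.9,-0.39,-0.41,0,0.3],[0,0,1,-0.45,-0.47,0,0.3],[0,0,1,-0.5,-0.53,0,0.3],[0,0,1,-0.56,-0.59,0,0.3]]'; python3 plan.py 0.4248 -0.0125 0.231 -5
```

```text
t: 1.88
position: [0.3696, 0.1398, 0.2316]
tool_rot: [0.445, 0.896, 0.0, 0.0]
ft_force: [1.8, 0.0, -0.2]
opening: 0.3
pos [0.3696 0.1398 0.2316] ya 37.19 F [ 1.8  0.  -0.2] op 0.3 t 1.88
turn [0.002 0.    1.473] shift [-0.3094 -0.0961  0.0013] rows>= 5.9
```

```bash
python3 -m creep '[[0,0,0.25,-0.06,-0.02,0,0.3],[0,0,0.5,-0.12,-0.04,0,0.3],[0,0,0.75,-0.18,-0.06,0,0.3],[0,0,1,-0.25,-0.08,0,0.3],[0,0,1,-0.31,-0.096,0,0.3],[0,0,1,-0.31,-0.096,0,0.3]]'; python3 plan.py 0.4248 -0.0125 0.1 -5
```

```text
t: 2.38
position: [0.4265, -0.0151, 0.2311]
tool_rot: [0.654, 0.756, -0.001, 0.0]
ft_force: [-0.2, 0.9, -0.0]
opening: 0.301
pos [ 0.4265 -0.0151  0.2311] ya 8.29 F [-0.2  0.9 -0. ] op 0.301 t 2.38
turn [-0.     0.002  0.464] shift [ 0.0059 -0.0025  0.2622] rows>= 3.1
```

```bash
python3 -m creep '[[0,0,0.25,0.003,-0.001,0.08,0.25],[0,0,0.46,0.006,-0.002,0.16,0.25],[0,0,0.46,0.006,-0.002,0.24,0.25],[0,0,0.46,0.006,-0.002,0.26,0.25],[0,0,0.46,0.006,-0.002,0.26,0.25]]'; python3 - <<'E'
from h import *
from scipy.spatial.transform import Rotation as R
o=get_obs();f=grab_frame("wrist")
T=np.eye(4);T[:3,:3]=R.from_quat(o["tool_rot"]).as_matrix();T[:3,3]=o["position"];C=T@f["mount"]
p,e=fitb(f,C,"left",[.4248,-.0125,1.4836]);print(p,np.degrees(p[2]),e)
for q,col in ((p,(255,255,0)),([.4248,-.0125,1.4836],(255,0,0))):
    cs,_=cv2.findContours((bracket(q,"left",f["camera_matrix"],C)>.5).astype(np.uint8),cv2.RETR_LIST,cv2.CHAIN_APPROX_NONE);cv2.drawContours(f["image"],cs,-1,col,1)
cv2.imwrite("pics/w1.png",f["image"][:,:,::-1])
E
python3 plan.py 0.4248 -0.0125 0.004 -5
```

```text
t: 2.8
position: [0.4225, -0.0078, 0.0996]
tool_rot: [0.735, 0.678, -0.001, -0.002]
ft_force: [-0.5, -0.4, 0.4]
opening: 0.255
[np.float64(0.4250584542970765), np.float64(-0.011187710402219154), np.float64(1.4826617389359649)] 84.95026008655827 0.04493896220340023
pos [ 0.4238 -0.0081  0.1019] ya -4.57 F [0.4 0.1 1.2] op 0.254 t 2.85
turn [-0.002 -0.     0.015] shift [-0.0087  0.0028  0.1957] rows>= 2.3
```

View pics/w1.png

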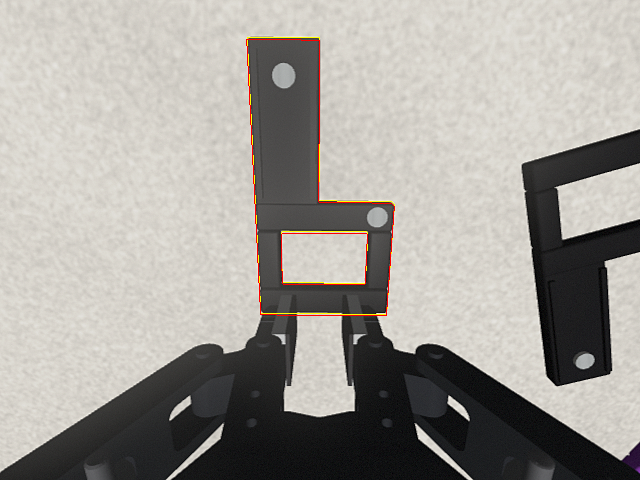

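The outlines from the top camera (red) and the wrist camera (yellow) agree within 1 mm, with the window at about (325,258) px. Going down into the window.

```bash
python3 -m creep '[[0,0,0.015,-0.007,0.003,0.06,0.25],[0,0,0.015,-0.007,0.003,0.13,0.25],[0,0,0.015,-0.007,0.003,0.17,0.25],[0,0,0.015,-0.007,0.003,0.184,0.25],[0,0,0.015,-0.007,0.003,0.19,0.25],[0,0,0.015,-0.007,0.003,0.19,0.25]]'; for i in 1 2 3; do python3 plan.py 0.425 -0.0115 0.004 -5; done; python3 -m creep '[[0,0,0,0,0,0.002,0.3],[0,0,0,0,0,0.002,0.34],[0,0,0,0,0,0.002,0.38],[0,0,0,0,0,0.002,0.42],[0,0,0,0,0,0.002,0.46],[0,0,0,0,0,0.002,0.46]]'
```

```text
t: 3.35
position: [0.4263, -0.012, 0.0079]
tool_rot: [0.738, 0.675, 0.001, 0.001]
ft_force: [0.0, 0.1, -0.8]
opening: 0.247
pos [ 0.4263 -0.012   0.0079] ya -5.04 F [ 0.   0.1 -0.8] op 0.247 t 3.35
turn [ 0.004  0.001 -0.002] shift [ 0.0008 -0.0026  0.0079] rows>= 0.1
pos [ 0.4263 -0.012   0.0079] ya -5.04 F [ 0.   0.1 -0.8] op 0.247 t 3.35
turn [ 0.004  0.001 -0.002] shift [ 0.0008 -0.0026  0.0079] rows>= 0.1
pos [ 0.4263 -0.012   0.0079] ya -5.04 F [ 0.   0.1 -0.8] op 0.247 t 3.35
turn [ 0.004  0.001 -0.002] shift [ 0.0008 -0.0026  0.0079] rows>= 0.1
t: 3.85
position: [0.4251, -0.0118, 0.0055]
tool_rot: [0.738, 0.675, 0.0, 0.0]
ft_force: [0.3, 0.4, -0.2]
opening: 0.46
```

```bash
python3 -m creep '[[0,0,0,0,0,0.004,0.46],[0,0,0,0,0,0.008,0.46],[0,0,0,0,0,0.01,0.46],[0,0,0,0,0,0.01,0.46]]';python3 -m creep '[[0,0,0,0,0,0,0.5],[0,0,0,0,0,0,0.53],[0,0,0,0,0,0,0.56],[0,0,0,0,0,0,0.6],[0,0,0,0,0,0,0.6]]';
```

```text
t: 4.18
position: [0.4257, -0.012, 0.0017]
tool_rot: [0.738, 0.675, 0.0, 0.001]
ft_force: [-15.1, 2.2, 37.3]
opening: 0.465
t: 4.6
position: [0.4256, -0.012, 0.0015]
tool_rot: [0.738, 0.675, 0.0, 0.001]
ft_force: [-12.1, 1.1, 30.4]
opening: 0.49
```

```bash
python3 -m creep '[[0,0,0,0,0,-0.004,0.44],[0,0,0,0,0,-0.008,0.42],[0,0,0,0,0,-0.008,0.42]]'; python3 - <<'E'
from h import *
f=grab_frame("wrist");cv2.imwrite("pics/w2.png",f["image"][:,:,::-1])
f=grab_frame("side");cv2.imwrite("pics/s2.png",cv2.resize(f["image"][200:320,200:360,::-1],None,fx=4,fy=4))
print(get_obs()["ft_force"],get_obs()["position"])
E
```

```text
t: 4.85
position: [0.4251, -0.0118, 0.0045]
tool_rot: [0.738, 0.675, 0.0, 0.0]
ft_force: [0.0, 0.6, -0.2]
opening: 0.421
[-0.06768314  0.58338038 -0.14638836] [ 0.42495098 -0.01179671  0.00413108]
```

View pics/w2.png

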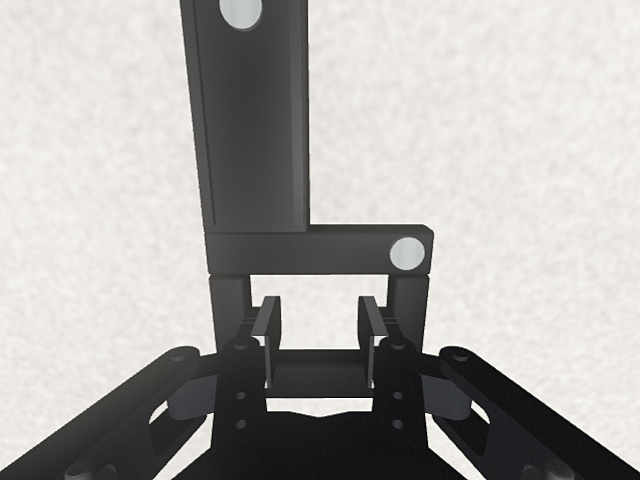

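View pics/s2.png

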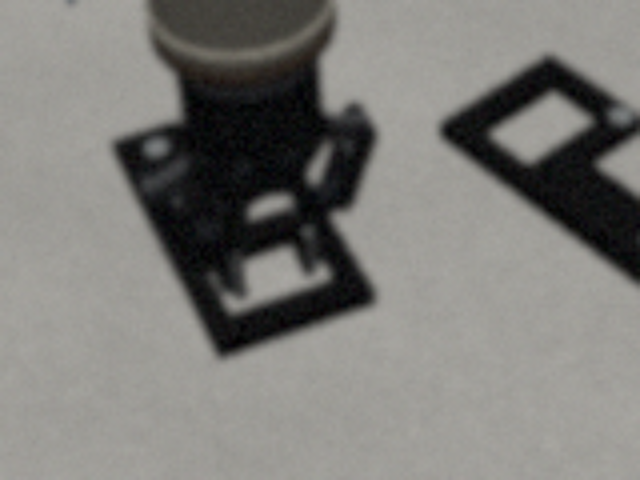

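```bash
python3 -m creep '[[0,0,0,0,0,0,0.45],[0,0,0,0,0,0,0.48],[0,0,0,0,0,0,0.5],[0,0,0,0,0,0,0.52],[0,0,0,0,0,0,0.54],[0,0,0,0,0,0,0.54]]'; python3 - <<'E'
from h import *
f=grab_frame("wrist");cv2.imwrite("pics/w3.png",f["image"][:,:,::-1])
print(get_obs())
E
```

```text
t: 5.45
position: [0.4249, -0.0118, 0.0042]
tool_rot: [0.738, 0.675, -0.0, -0.0]
ft_force: [0.0, 1.0, -1.3]
opening: 0.508
{'t': 5.5, 'joint_positions': array([-2.09270596e-01,  4.44766680e-02,  2.05050401e+00, -1.16450188e-04,
        1.04680445e+00, -1.20761533e-01]), 'joint_vel': array([ 4.59234342e-04, -8.92952828e-05,  8.17328407e-04, -1.85178448e-03,
       -1.47977335e-03,  1.38169653e-03]), 'joint_torque': array([-1.32780927e-01, -5.03804004e+01, -4.62541258e+01, -5.28325851e-02,
       -6.14875951e-02,  1.34011859e-02]), 'position': array([ 0.42495501, -0.01177226,  0.0042438 ]), 'tool_rot': array([ 7.37677263e-01,  6.75153497e-01, -9.69655565e-05, -4.90009057e-05]), 'ft_force': array([-0.74704702,  0.46514573, -1.84682834]), 'torque': array([-0.00221234,  0.02420471, -0.04686613]), 'opening': 0.5101952533400012}
```

View pics/w3.png

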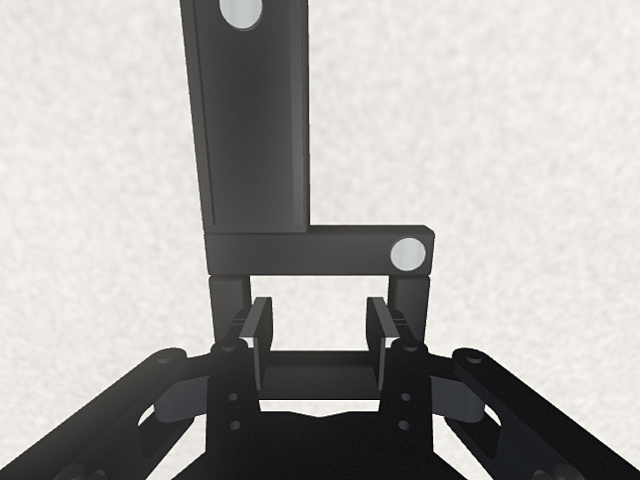

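The fingers stall at 0.51 inside the window with about 2 N of load, so they are holding the bracket by its side walls. Next, align it ahead of the blue bin.

```bash
python3 plan.py 0.4737 0.101 0.0045 -7.46
```

```text
pos [ 0.425  -0.0118  0.0042] ya -5.07 F [-0.7  0.5 -1.8] op 0.51 t 5.5
turn [-0.     0.     0.084] shift [ 0.2333  0.0772 -0.0005] rows>= 2.9
```

```bash
python3 -m creep '[[0,0,0.015,0.03,0.01,0,0.54],[0,0,0.03,0.06,0.02,0,0.54],[0,0,0.04,0.09,0.03,0,0.54],[0,0,0.055,0.12,0.04,0,0.54],[0,0,0.07,0.15,0.05,0,0.54],[0,0,0.084,0.18,0.06,0,0.54],[0,0,0.084,0.21,0.07,0,0.54],[0,0,0.084,0.233,0.077,0,0.54],[0,0,0.084,0.233,0.077,0,0.54]]'; python3 - <<'E'
from h import *
f=grab_frame("wrist");cv2.imwrite("pics/w4.png",f["image"][:,:,::-1])
f=grab_frame("top");cv2.imwrite("pics/t4.png",cv2.resize(f["image"][200:330,90:350,::-1],None,fx=3,fy=3))
E
python3 plan.py 0.5010 0.3093 0.0045 -7.46
```

```text
t: 6.25
position: [0.4743, 0.1023, 0.0043]
tool_rot: [0.751, 0.66, 0.0, -0.0]
ft_force: [1.3, 0.6, -2.3]
opening: 0.506
pos [0.4735 0.1009 0.0041] ya -7.42 F [-0.5 -0.1 -1.6] op 0.51 t 6.35
turn [-0.001  0.001  0.001] shift [ 0.4204  0.0007 -0.0008] rows>= 5.0
```

View pics/w4.png

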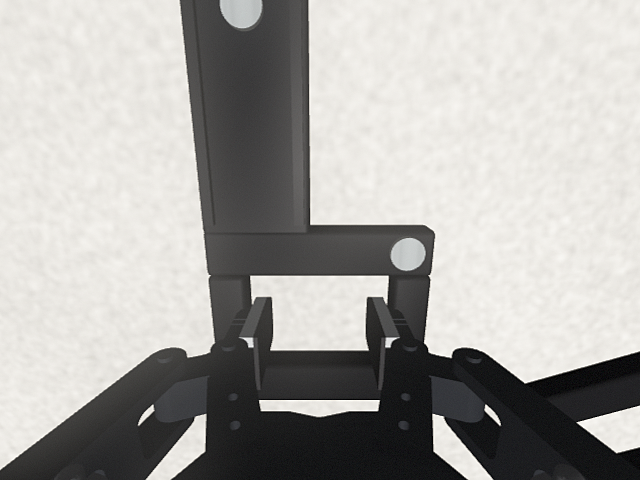

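View pics/t4.png

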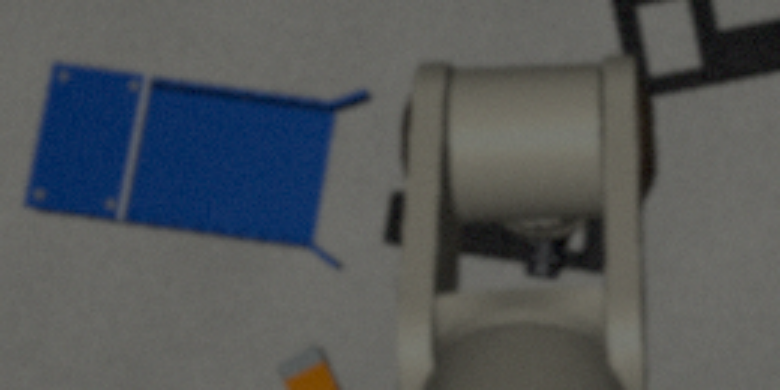

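The bracket sits at the same place in the wrist picture (white dots at (241,8) and (408,254)), so it follows the tool rigidly. Advancing straight until the nose is at the hood edge.

```bash
python3 -m creep '[[0,0,0,0.04,0,0,0.54],[0,0,0,0.09,0,0,0.54],[0,0,0,0.14,0,0,0.54],[0,0,0,0.19,0,0,0.54],[0,0,0,0.24,0,0,0.54],[0,0,0,0.29,0,0,0.54],[0,0,0,0.34,0,0,0.54],[0,0,0,0.39,0,0,0.54],[0,0,0,0.42,0,0,0.54],[0,0,0,0.42,0,0,0.54]]'; python3 - <<'E'
from h import *
f=grab_frame("wrist");cv2.imwrite("pics/w5.png",f["image"][:,:,::-1])
E
python3 plan.py 0.5061 0.349 0.0045 -7.46
```

```text
t: 7.18
position: [0.5012, 0.3106, 0.0042]
tool_rot: [0.751, 0.66, 0.0, -0.0]
ft_force: [0.9, 1.1, -1.7]
opening: 0.512
pos [0.5009 0.3093 0.004 ] ya -7.41 F [-0.3  0.4 -1.9] op 0.507 t 7.23
turn [-0.001  0.001  0.002] shift [ 0.0801  0.     -0.001 ] rows>= 1.0
```

View pics/w5.png

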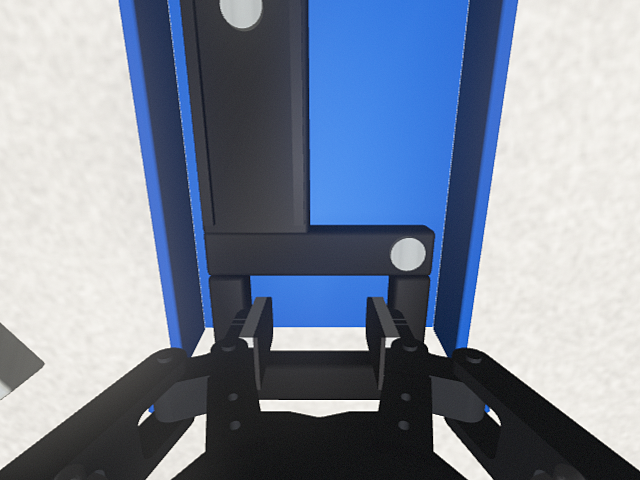

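Centred and straight in the lane, with bracket edges at columns 205 and 434 and lane walls at about 192 and 445. Closing in now, then small steps.

```bash
python3 -m creep '[[0,0,0,0.02,0,0,0.54],[0,0,0,0.04,0,0,0.54],[0,0,0,0.06,0,0,0.54],[0,0,0,0.072,0,0,0.54],[0,0,0,0.072,0,0,0.54]]'; python3 -m creep '[[0,0,0,0.003,0,0,0.54],[0,0,0,0.006,0,0,0.54],[0,0,0,0.009,0,0,0.54],[0,0,0,0.012,0,0,0.54],[0,0,0,0.012,0,0,0.54]]';python3 -m creep '[[0,0,0,0.003,0,0,0.54],[0,0,0,0.006,0,0,0.54],[0,0,0,0.006,0,0,0.54],[0,0,0,0.006,0,0,0.54]]'
```

```text
t: 7.65
position: [0.5059, 0.3458, 0.0043]
tool_rot: [0.752, 0.66, 0.0, -0.0]
ft_force: [0.1, -0.1, -1.9]
opening: 0.508
t: 8.07
position: [0.5065, 0.3508, 0.0043]
tool_rot: [0.752, 0.659, 0.0, -0.0]
ft_force: [0.9, 1.9, -2.6]
opening: 0.511
t: 8.4
position: [0.5069, 0.3537, 0.0043]
tool_rot: [0.752, 0.66, -0.0, 0.0]
ft_force: [-0.5, 0.6, -1.2]
opening: 0.509
```

```bash
for i in 1; do python3 -m creep '[[0,0,0,0.003,0,0,0.54],[0,0,0,0.006,0,0,0.54],[0,0,0,0.006,0,0,0.54],[0,0,0,0.006,0,0,0.54]]';done; python3 -m creep '[[0,0,0,0.003,0,0,0.54],[0,0,0,0.006,0,0,0.54],[0,0,0,0.006,0,0,0.54],[0,0,0,0.006,0,0,0.54]]'
```

```text
t: 8.73
position: [0.5072, 0.3568, 0.0042]
tool_rot: [0.752, 0.66, -0.0, 0.0]
ft_force: [-0.4, 0.6, -1.7]
opening: 0.509
t: 9.07
position: [0.5076, 0.3598, 0.0042]
tool_rot: [0.752, 0.66, -0.0, -0.0]
ft_force: [-0.1, -0.1, -2.3]
opening: 0.511
```

```bash
python3 -m creep '[[0,0,0,0.003,0,0,0.54],[0,0,0,0.006,0,0,0.54],[0,0,0,0.006,0,0,0.54],[0,0,0,0.006,0,0,0.54]]'; python3 -m creep '[[0,0,0,0.003,0,0,0.54],[0,0,0,0.006,0,0,0.54],[0,0,0,0.006,0,0,0.54],[0,0,0,0.006,0,0,0.54]]'
```

```text
t: 9.4
position: [0.5081, 0.3626, 0.0042]
tool_rot: [0.752, 0.66, -0.0, 0.0]
ft_force: [0.8, 0.5, -1.4]
opening: 0.51
t: 9.73
position: [0.5084, 0.3651, 0.0041]
tool_rot: [0.752, 0.659, -0.0, 0.0]
ft_force: [0.6, -5.9, -1.5]
opening: 0.516
```

Contact: about 6 N. Press a little further for a firm reading.

```bash
python3 -m creep '[[0,0,0,0.003,0,0,0.54],[0,0,0,0.006,0,0,0.54],[0,0,0,0.008,0,0,0.54],[0,0,0,0.008,0,0,0.54],[0,0,0,0.008,0,0,0.54]]'; python3 - <<'E'
from h import *
f=grab_frame("wrist");cv2.imwrite("pics/w6.png",f["image"][:,:,::-1]);print(get_obs()["ft_force"])
E
```

```text
t: 10.15
position: [0.5089, 0.3682, 0.0039]
tool_rot: [0.752, 0.659, -0.001, 0.001]
ft_force: [0.6, -13.8, -1.6]
opening: 0.507
[  0.81875281 -13.39308911  -0.82114953]
```

View pics/w6.png

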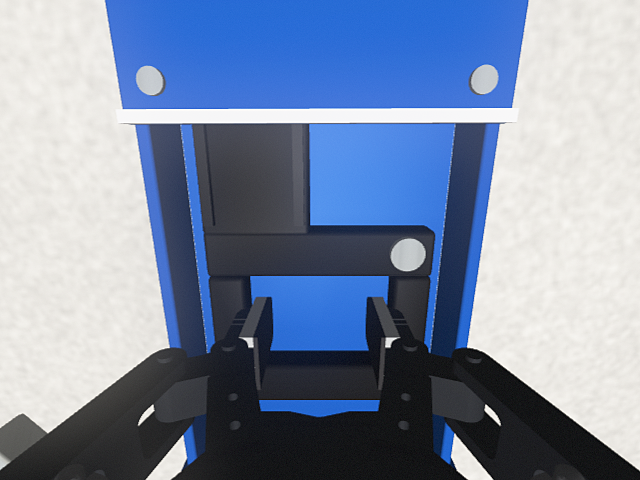

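Holding about 13.5 N on the stop, with the nose under the hood (front edge at row 117). Releasing and lifting out.

```bash
python3 -m creep '[[0,0,0,0,0,0,0.45],[0,0,0,0,0,0,0.35],[0,0,0,0,0,0,0.3],[0,0,0,0,0,0,0.28],[0,0,0,0,0,-0.02,0.28],[0,0,0,0,0,-0.06,0.28],[0,0,0,0,0,-0.12,0.28],[0,0,0,0,0,-0.2,0.28]]'; python3 - <<'E'
from h import *
f=grab_frame("wrist");cv2.imwrite("pics/w7.png",f["image"][:,:,::-1])
E
python3 plan.py 0.6223 0.0129 0.17 12
```

```text
t: 10.87
position: [0.5078, 0.3691, 0.104]
tool_rot: [0.752, 0.66, -0.002, -0.0]
ft_force: [1.8, 0.8, 0.0]
opening: 0.28
pos [0.5108 0.3708 0.1142] ya -7.46 F [ 2.2  2.  11.1] op 0.28 t 10.92
turn [ 0.014 -0.007 -0.679] shift [-0.6803  0.3149 -0.1128] rows>= 9.1
```

View pics/w7.png

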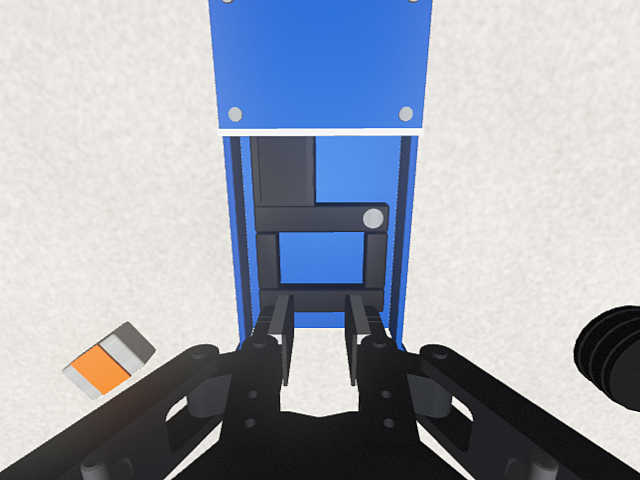

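The left bracket is resting straight in the blue lane and the fingers are clear. On to the right bracket.

```bash
python3 -m creep '[[0,0,0,-0.03,0.01,-0.05,0.25],[0,0,-0.1,-0.1,0.04,-0.11,0.25],[0,0,-0.2,-0.17,0.08,-0.11,0.25],[0,0,-0.3,-0.24,0.11,-0.11,0.25],[0,0,-0.4,-0.31,0.14,-0.11,0.25],[0,0,-0.5,-0.38,0.18,-0.11,0.25],[0,0,-0.6,-0.45,0.21,-0.11,0.25],[0,0,-0.68,-0.52,0.24,-0.11,0.25],[0,0,-0.68,-0.59,0.27,-0.11,0.25],[0,0,-0.68,-0.66,0.31,-0.11,0.25]]'; python3 plan.py 0.6223 0.0129 0.1 12
```

```text
t: 11.75
position: [0.6196, 0.0205, 0.1604]
tool_rot: [0.629, 0.777, 0.0, 0.0]
ft_force: [0.8, 1.0, 0.2]
opening: 0.249
pos [0.6196 0.0205 0.1604] ya 12.04 F [0.8 1.  0.2] op 0.249 t 11.75
turn [0.002 0.001 0.001] shift [-0.016   0.0019  0.1208] rows>= 1.5
```

```bash
python3 -m creep '[[0,0,0,0,0.003,0.06,0.25],[0,0,0,0,0.003,0.12,0.25],[0,0,0,0,0.003,0.12,0.25],[0,0,0,0,0.003,0.12,0.25]]'; cat > wf.py <<'E'
import sys
from h import *
from scipy.spatial.transform import Rotation as R
def wf(side,p0,name):
    o=get_obs();f=grab_frame("wrist")
    T=np.eye(4);T[:3,:3]=R.from_quat(o["tool_rot"]).as_matrix();T[:3,3]=o["position"];C=T@f["mount"]
    p,e=fitb(f,C,side,p0);print(np.round(p,4),np.degrees(p[2]),e)
    cs,_=cv2.findContours((bracket(p,side,f["camera_matrix"],C)>.5).astype(np.uint8),cv2.RETR_LIST,cv2.CHAIN_APPROX_NONE);cv2.drawContours(f["image"],cs,-1,(255,255,0),1)
    cv2.imwrite(name,f["image"][:,:,::-1])
wf(sys.argv[1],[float(v) for v in sys.argv[2:5]],sys.argv[5])
E
python3 wf.py right 0.6223 0.0129 -1.3612 pics/w8.png; python3 plan.py 0.6223 0.0129 0.005 12
```

```text
t: 12.08
position: [0.6206, 0.0226, 0.0992]
tool_rot: [0.629, 0.777, -0.001, -0.001]
ft_force: [-0.6, 0.4, 0.8]
opening: 0.252
[ 0.6224  0.0141 -1.3712] -78.56537070480918 0.11070474516763955
pos [0.6214 0.0228 0.1008] ya 12.03 F [0.2 0.8 0.6] op 0.249 t 12.13
turn [0.001 0.    0.001] shift [-0.0196 -0.0025  0.1916] rows>= 2.3
```

View pics/w8.png

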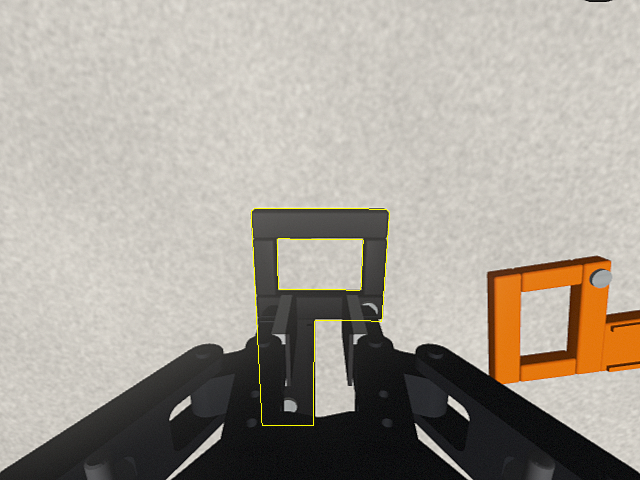

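The window is at about (320,264) px and the fit agrees with the top camera within 1.5 mm. Going down, with the nose pointing toward tool −x this time.

```bash
python3 -m creep '[[0,0,0,-0.0177,-0.0017,0.06,0.25],[0,0,0,-0.0177,-0.0017,0.13,0.25],[0,0,0,-0.0177,-0.0017,0.17,0.25],[0,0,0,-0.0177,-0.0017,0.185,0.25],[0,0,0,-0.0177,-0.0017,0.192,0.25],[0,0,0,-0.0177,-0.0017,0.192,0.25],[0,0,0,-0.0177,-0.0017,0.192,0.3]]';python3 -m creep '[[0,0,0,0,0,0,0.36],[0,0,0,0,0,0,0.42],[0,0,0,0,0,0,0.46],[0,0,0,0,0,0,0.5],[0,0,0,0,0,0,0.54],[0,0,0,0,0,0,0.54]]'; python3 - <<'E'
from h import *
f=grab_frame("wrist");cv2.imwrite("pics/w9.png",f["image"][:,:,::-1])
E
python3 plan.py 0.4898 -0.0727 0.0045 1.77
```

```text
t: 12.72
position: [0.6233, 0.0138, 0.0055]
tool_rot: [0.629, 0.777, 0.001, 0.001]
ft_force: [0.4, 0.3, 0.0]
opening: 0.298
t: 13.22
position: [0.6224, 0.0137, 0.0036]
tool_rot: [0.629, 0.777, 0.0, 0.0]
ft_force: [0.6, -0.4, 2.7]
opening: 0.51
pos [0.6224 0.0136 0.0036] ya 12.0 F [2.2 0.5 3.5] op 0.514 t 13.27
turn [0.001 0.    0.357] shift [-0.1137 -0.2953 -0.0019] rows>= 3.8
```

View pics/w9.png

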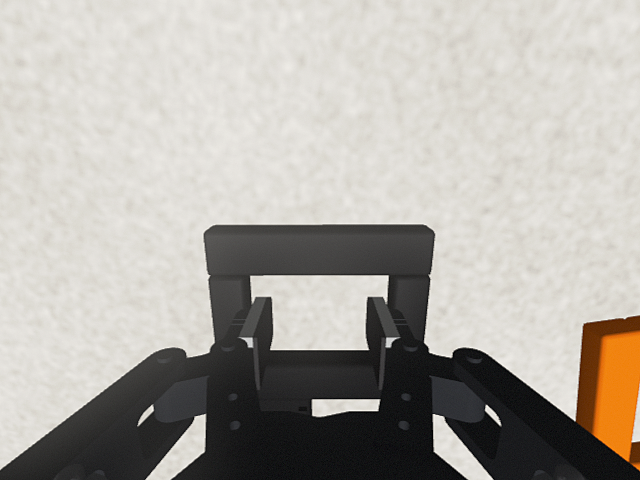

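Same grip as before (0.51). Swinging it in front of the green bin.

```bash
python3 -m creep '[[0,0,0.03,-0.01,-0.03,0,0.54],[0,0,0.07,-0.023,-0.06,-0.001,0.54],[0,0,0.11,-0.035,-0.09,-0.001,0.54],[0,0,0.15,-0.046,-0.12,-0.001,0.54],[0,0,0.19,-0.058,-0.15,-0.001,0.54],[0,0,0.23,-0.07,-0.18,-0.001,0.54],[0,0,0.27,-0.085,-0.22,-0.001,0.54],[0,0,0.31,-0.1,-0.26,-0.001,0.54],[0,0,0.357,-0.114,-0.295,-0.001,0.54],[0,0,0.357,-0.114,-0.295,-0.001,0.54]]'; python3 - <<'E'
from h import *
f=grab_frame("wrist");cv2.imwrite("pics/w10.png",f["image"][:,:,::-1])
f=grab_frame("side");cv2.imwrite("pics/s10.png",f["image"][:,:,::-1])
E
python3 plan.py 0.4963 -0.2826 0.0045 1.77
```

```text
t: 14.1
position: [0.4876, -0.0739, 0.0037]
tool_rot: [0.697, 0.717, -0.0, -0.0]
ft_force: [-1.3, 0.2, -2.1]
opening: 0.511
pos [ 0.4897 -0.073   0.004 ] ya 1.74 F [-0.4 -0.2 -2. ] op 0.514 t 14.2
turn [ 0.     0.    -0.001] shift [-0.4194  0.0005 -0.001 ] rows>= 5.0
```

View pics/s10.png

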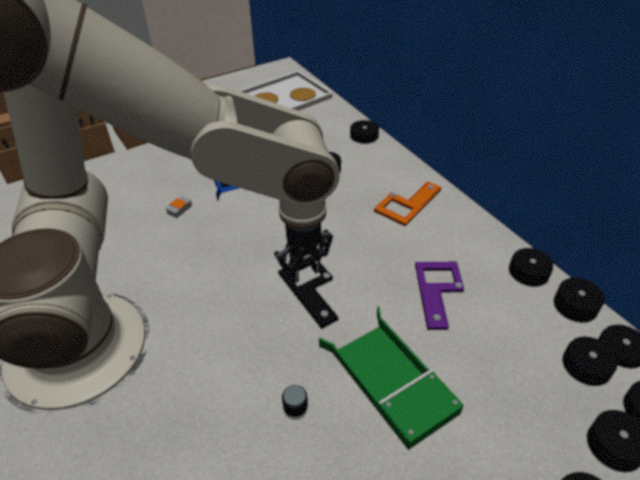

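View pics/w10.png

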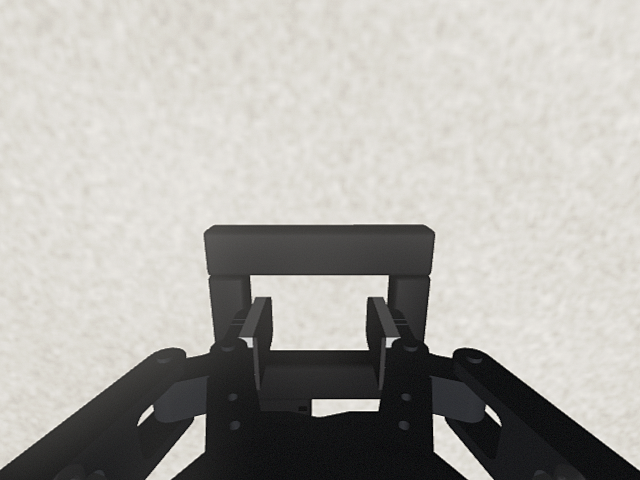

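The bracket lines up with the green lane in the side view, nose tip at about (328,318) facing the mouth at (360,340). Advancing.

```bash
python3 -m creep '[[0,0,0,-0.04,0,0,0.54],[0,0,0,-0.09,0,0,0.54],[0,0,0,-0.14,0,0,0.54],[0,0,0,-0.19,0,0,0.54],[0,0,0,-0.24,0,0,0.54],[0,0,0,-0.29,0,0,0.54],[0,0,0,-0.34,0,0,0.54],[0,0,0,-0.39,0,0,0.54],[0,0,0,-0.42,0,0,0.54],[0,0,0,-0.42,0,0,0.54]]'; python3 - <<'E'
from h import *
f=grab_frame("wrist");cv2.imwrite("pics/w11.png",f["image"][:,:,::-1])
f=grab_frame("side");cv2.imwrite("pics/s11.png",cv2.resize(f["image"][240:460,260:500,::-1],None,fx=2.5,fy=2.5))
E
python3 plan.py 0.4976 -0.3226 0.0045 1.77
```

```text
t: 15.03
position: [0.4969, -0.285, 0.0036]
tool_rot: [0.696, 0.718, -0.0, 0.0]
ft_force: [-0.2, -1.4, 0.8]
opening: 0.516
pos [ 0.4966 -0.2826  0.0036] ya 1.76 F [ 0.4 -0.1 -0.1] op 0.516 t 15.13
turn [-0. -0. -0.] shift [-0.0801 -0.0005 -0.0018] rows>= 1.0
```

View pics/s11.png

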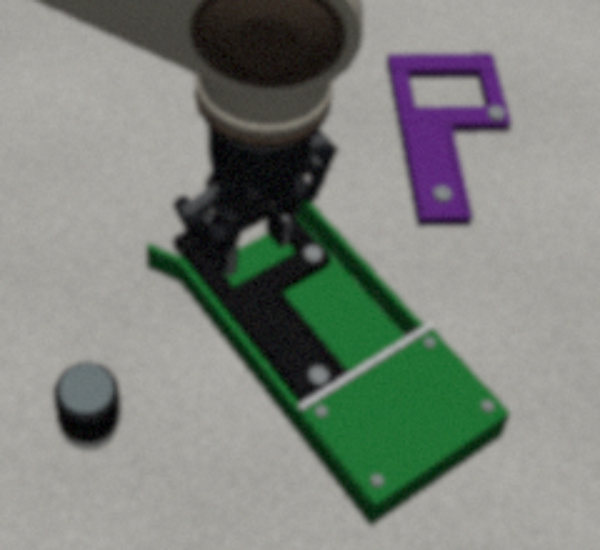

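View pics/w11.png

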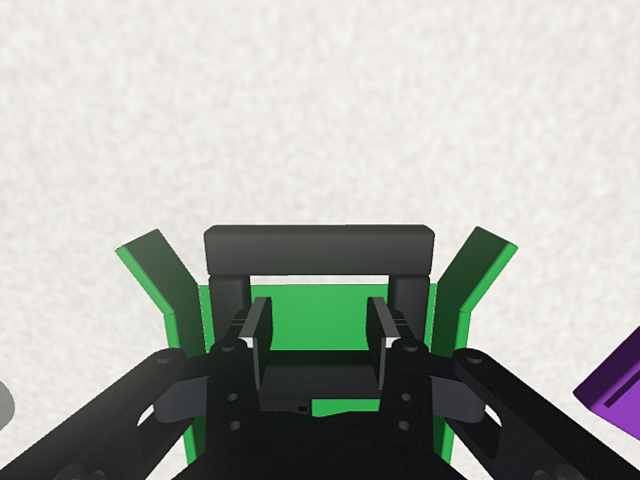

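Centred between the flares, with the nose at the hood edge. Closing in.

```bash
python3 -m creep '[[0,0,0,-0.02,0,0,0.54],[0,0,0,-0.04,0,0,0.54],[0,0,0,-0.06,0,0,0.54],[0,0,0,-0.072,0,0,0.54],[0,0,0,-0.072,0,0,0.54]]'; python3 -m creep '[[0,0,0,-0.003,0,0,0.54],[0,0,0,-0.006,0,0,0.54],[0,0,0,-0.006,0,0,0.54],[0,0,0,-0.006,0,0,0.54]]';python3 -m creep '[[0,0,0,-0.003,0,0,0.54],[0,0,0,-0.006,0,0,0.54],[0,0,0,-0.006,0,0,0.54],[0,0,0,-0.006,0,0,0.54]]'
```

```text
t: 15.55
position: [0.4974, -0.3198, 0.0038]
tool_rot: [0.696, 0.718, -0.0, 0.0]
ft_force: [0.0, -0.6, -1.9]
opening: 0.514
t: 15.88
position: [0.4975, -0.3215, 0.0038]
tool_rot: [0.696, 0.718, -0.0, 0.0]
ft_force: [0.1, -0.5, -2.9]
opening: 0.515
t: 16.22
position: [0.4976, -0.3248, 0.0039]
tool_rot: [0.696, 0.718, -0.0, 0.0]
ft_force: [0.2, -0.7, -2.1]
opening: 0.51
```

```bash
python3 -m creep '[[0,0,0,-0.003,0,0,0.54],[0,0,0,-0.006,0,0,0.54],[0,0,0,-0.006,0,0,0.54],[0,0,0,-0.006,0,0,0.54]]'
```

```text
t: 16.55
position: [0.4976, -0.3278, 0.0038]
tool_rot: [0.696, 0.718, -0.0, 0.0]
ft_force: [-0.1, -0.3, -1.9]
opening: 0.515
```

```bash
python3 -m creep '[[0,0,0,-0.003,0,0,0.54],[0,0,0,-0.006,0,0,0.54],[0,0,0,-0.006,0,0,0.54],[0,0,0,-0.006,0,0,0.54]]'; python3 -m creep '[[0,0,0,-0.003,0,0,0.54],[0,0,0,-0.006,0,0,0.54],[0,0,0,-0.006,0,0,0.54],[0,0,0,-0.006,0,0,0.54]]'
```

```text
t: 16.88
position: [0.4977, -0.3306, 0.0037]
tool_rot: [0.696, 0.718, -0.0, -0.0]
ft_force: [-0.4, 0.5, -2.1]
opening: 0.512
t: 17.22
position: [0.4977, -0.3331, 0.0036]
tool_rot: [0.696, 0.718, 0.0, -0.001]
ft_force: [0.2, 7.1, -0.1]
opening: 0.514
```

Contact at 7 N. A bit more.

```bash
python3 -m creep '[[0,0,0,-0.003,0,0,0.54],[0,0,0,-0.006,0,0,0.54],[0,0,0,-0.007,0,0,0.54],[0,0,0,-0.007,0,0,0.54],[0,0,0,-0.007,0,0,0.54]]'; python3 - <<'E'
from h import *
print(get_obs()["ft_force"],get_obs()["position"])
E
```

```text
t: 17.63
position: [0.4979, -0.3356, 0.0036]
tool_rot: [0.696, 0.718, 0.001, -0.001]
ft_force: [-0.8, 14.9, 2.7]
opening: 0.513
[-0.83715943 14.85601545  2.72688826] [ 0.49786248 -0.33558034  0.00356259]
```

About 15 N held on the stop. Releasing and rising clear.

```bash
python3 -m creep '[[0,0,0,0,0,0,0.45],[0,0,0,0,0,0,0.35],[0,0,0,0,0,0,0.3],[0,0,0,0,0,0,0.28],[0,0,0,0,0,-0.02,0.28],[0,0,0,0,0,-0.06,0.28],[0,0,0,0,0,-0.12,0.28],[0,0,0,0,0,-0.2,0.28]]'; python3 -m creep '[[0,0,0,0.04,0,-0.06,0.28],[0,0,0,0.1,0,-0.12,0.28],[0,0,0,0.16,0,-0.18,0.28],[0,0,0,0.22,0,-0.2,0.28],[0,0,0,0.28,0,-0.2,0.28],[0,0,0,0.34,0,-0.2,0.28],[0,0,0,0.4,0,-0.2,0.28],[0,0,0,0.4,0,-0.2,0.28]]'; python3 - <<'E'
from h import *
f=grab_frame("top");K=f["camera_matrix"];T=f["pose"]
cv2.imwrite("pics/t12.png",f["image"][:,:,::-1])
for s,b,p0 in [("left",[.5191,.4481,1.4406],[.5085,.366,1.4406]),("right",[.5006,-.4225,-1.5398],[.4978,-.333,-1.5398])]:
    f2=dict(f)
    # visible only window frame; hood hides nose -> fit crudely on grey (use min over red channel)
    p,e=fitb(f,T,s,p0);R2=np.array([[np.cos(b[2]),np.sin(b[2])],[-np.sin(b[2]),np.cos(b[2])]])
    print(s,np.round(p,4),"in bin",(R2@(np.array(p[:2])-b[:2])).round(4),round(p[2]-b[2],3),e)
    for n in("top",):print([(d["score"],(R2@(unproj(*d["centre"],.0,K,T)[:2]-b[:2])).round(3)) for d in spot_point(n,s+"_bracket")])
print([(th,[(d["score"],unproj(*d["centre"],0,K,T).round(3)) for d in spot_point("top",th)]) for th in ("loupe","disc_stack","gauge_block")])
f=grab_frame("side");cv2.imwrite("pics/s12.png",f["image"][:,:,::-1]);print(get_obs()["t"],get_obs()["position"])
E
```

```text
t: 18.3
position: [0.4969, -0.3365, 0.1036]
tool_rot: [0.696, 0.718, -0.0, -0.002]
ft_force: [1.5, 0.2, -0.5]
opening: 0.277
t: 18.97
position: [0.4914, -0.1333, 0.2051]
tool_rot: [0.695, 0.719, 0.001, 0.0]
ft_force: [-0.3, -0.7, 0.4]
opening: 0.282
left [0.5091 0.3617 1.4503] in bin [-0.087  -0.0013] 0.01 0.059948134072888855
[(0.96, array([-0.078, -0.002]))]
right [ 0.4971 -0.3314 -1.555 ] in bin [-0.0912 -0.0007] -0.015 0.09485193530012229
[(0.97, array([-0.193,  0.243])), (0.94, array([-0.092, -0.001])), (0.62, array([-0.42 ,  0.315]))]
[('loupe', [(0.93, array([ 0.313, -0.341,  0.   ])), (0.69, array([0.519, 0.445, 0.   ])), (0.46, array([0.505, 0.365, 0.   ]))]), ('disc_stack', [(0.78, array([0.748, 0.253, 0.   ])), (0.47, array([ 0.497, -0.427,  0.   ]))]), ('gauge_block', [(0.57, array([0.32 , 0.296, 0.   ]))])]
19.3167 [ 0.49170549 -0.13808554  0.20379131]
```

View pics/t12.png

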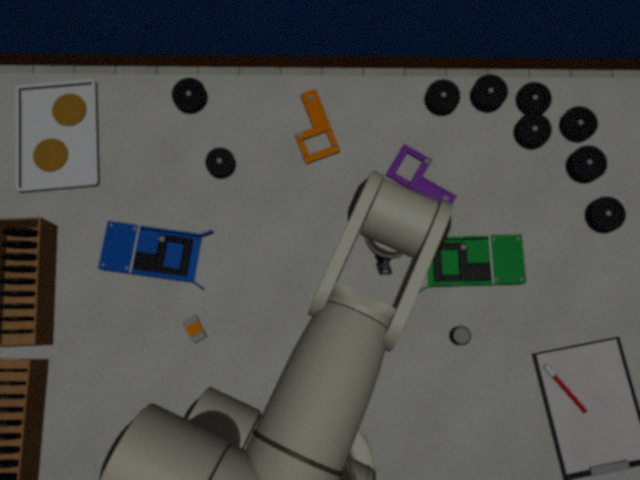

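View pics/s12.png

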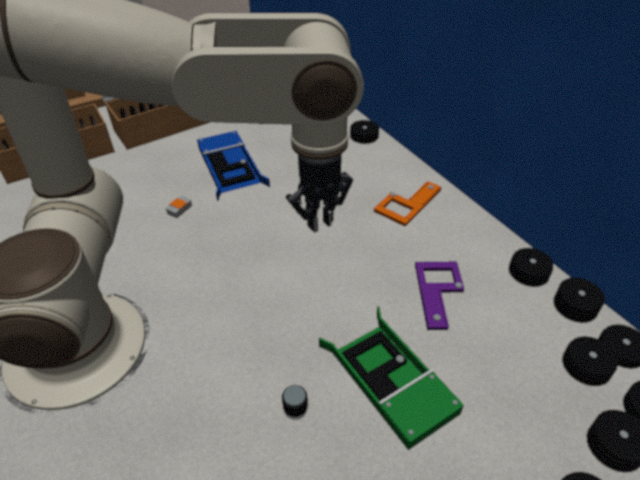

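Both brackets sit straight in their bins with the noses about 50 mm under the hoods. The bystanders haven't moved in the pictures and the arm is clear. Handing in.

```bash
python3 -c "
from station import *
print(sign_off())"
```

```text
the job is handed in; nothing more can be done
None
```

Both brackets are in their own bins, left one first, and I handed the job in at about 19.3 s. I gripped each from inside its window, kept it flat on the bench and slid it straight in. The wrist force on the end stop reached about 13.5 N for the left bracket and 15 N for the right, held there, and then I released.

**Final position:** the last top-camera fit puts both windows within 1.5 mm of the lane centre lines. Both are straight to about 0.015 rad, with the noses about 51–55 mm under the hoods. These fits are only rough because the hoods hide the noses.

**Disagreements in the checks:**
- The network's origin for the left bracket was about 9 mm further into the bin than my fit, which is still inside the limits.
- It also reported weaker false hits for the loupe and disc stack, and it named other things as the right bracket. The picture rules all of these out.
- Its readings for the loupe and discs shifted by about 10 mm between looks, but in the images they stand at the same pixels as at the start.

**One slip on the way:** while I was setting the first grip, the fingers went too low and pressed down with about 37 N. I raised them at once, and the bracket did not move.

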